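# Release a jammed tool-chest drawer with a dowel

## Robot

A 6-joint arm with a two-finger parallel gripper is mounted at the origin on the work surface. World frame = base frame: x ahead of the robot, y to its left, z up, the work surface at z = 0. Lengths are in m, angles in rad, forces in N, time in s.
With the tool pointing down it reaches from about 0.375 to 0.9 m from the base axis. Payload 3.1 kg.
Tool frame: the origin (TCP) lies between the finger pads; the fingertips stand 25 mm ahead of it and the grasp point (between the pads) lies 6 mm ahead of it; x points along the fingers, y is the direction in which the jaws open and shut, and the axes are right-handed (so a half turn about x gives the same grasp; the last joint's range is limited). The gripper opens to 85 mm and grips with 20 to 120 N. Pads are 22 mm wide; open, the fingers measure 114 mm over their backs; the gripper's body (76 mm by 85 mm) begins 54 mm behind the grasp point. The pads swing forward as they close: fully open they stand 13 mm farther back than shut.
Start: joints at [-1.282, 0.527, 1.433, -0, 1.181, -0.178], TCP at [0.282, -0.558, 0.256] pointing down, gripper open.
Joint ranges: [-3.08, 3.08], [-0.75, 2.2], [0.22, 2.44], [-1.43, 4.57], [0, 2.65], [-2.85, 2.85]. Speed limits (rad/s): [2.79, 2.79, 3.14, 3.14, 3.14, 3.14].

## Interface

Orientations are given as a unit quaternion [x, y, z, w].
In Python, from station import manip, viewer, workorder gives the robot as it stands.
- The arm moves only by the shell command python3 -m crank 'ROWS' [FORCE]. ROWS is JSON, one flat list of numbers, 5 for each row, row after row: the opening, from 0 (shut) to 1 (fully open), then the shift along the world's x, y, z in mm, then the turn about the world's z in rad. A call has 1 to 10 rows; each row is the pose to reach, as a shift and turn from the pose commanded when the call began; what a row does not reach only later rows make up. A row lasts 1/8 s, in which the tool goes at most 62.5 mm and 10.7 degrees, less where a joint would pass 70% of its speed; a pose out of reach is approached as far as the arm can. A call with a gripper value outside its range is refused whole. The fingers move at their own pace and stop on an object; FORCE is the grip in N (left out, the last holds). Time passes only in rows, so rows that repeat a pose let the fingers close. It gives the time, the measured TCP pose, the force and the opening at its end, in the units of the state.
- manip.sense(): the state, without advancing time (a new reading comes with each control period).
- viewer.snapshot(name): name is "scene" or "top" or "wrist"; returns a dict with "img" (420x560x3 uint8, red, green, blue), "range_z" (420x560 float32, m along the optical axis (not along the pixel's ray), 0 where there is no reading), "fx", "fy", "cx", "cy" (pixels), "origin" and "attitude" of the camera in the world. Camera axes: x right, y down, z forward; pixel columns grow to the right and rows downward; lengths in m; the calibration is good to about 2 mm. A picture is of the moment at which its call begins.
- workorder.sign_off(): hands the job in, once; it reports no verdict.
The state is a dict: "t": time; "q": joint angles; "qd": joint speeds; "tau": joint torques, N m; "tcp_pos": TCP position; "tool_rot": TCP orientation; "force": force on the tool from outside, world axes, zero at the start; "ft_torque": the same for the moment, N m; "finger_gap": opening from 0.0 (shut) to 1.0 (fully open).
Only numpy, scipy, OpenCV 4.12 (cv2) and the standard library are available. Lean on these libraries where they do the work, as an engineer would, in place of code of your own. Each camera call takes 0.05 s, during which the arm holds its last target.

## Task

The drawer of the small tool chest is locked shut. Take the long wooden dowel from the tool block and push the spring latch down through the small release hole in the chest's top until the drawer springs ajar; then stand the dowel back in a free hole of the tool block and pull the drawer fully out by its handle. Leave the dark steel punch in its hole and the other things on the bench where they are.

Things in the scene. Friction and masses are not known exactly. Their poses are not given: they have to be found in the camera images.
- chest: Fixed grey steel tool chest with a bare aluminium top and black corners, 260 deep (x) by 280 wide (y) by 110 mm high. Origin: centre of its underside, on the bench. Its own +x points to its back; the drawer front faces its own -x, towards the robot. Left of the drawer (own +y) is a narrow closed lock column.
- release_hole (a point): Centre of the small round release hole, 20 mm in diameter, at the upper face of the chest's flat top (110 mm above the bench), near the front left corner above the lock column. Own axes parallel to the chest's. The top is 6 mm thick; the flat tail (back end) of the spring latch, a dark 28 by 26 mm steel plate, lies 16 mm below the upper face. The dowel passes straight down with 4 mm to spare all round.
- latch (a joint): How far the spring latch is pushed straight down, m: 0 at rest (locked), hard stop at 0.020. It lets the drawer go from 0.010 on. The spring takes about 4 N to start and 8 to 12 N from 0.010 to the stop; it comes back up when let go.
- drawer (a joint): How far the drawer is out, m, along the chest's own -x: 0 shut, hard stop at 0.100 (fully out). Locked until the latch is pushed; a spring then throws it out about 0.035 to 0.055 by itself. It slides with about 1.2 N of friction and stays where it is left.
- drawer_handle (a point): Middle of the drawer's steel bar handle, moving with the drawer: a level round bar 10 mm thick and 120 mm long along the chest's y, its centre line 42 mm in front of the drawer's front face and 85 mm above the bench (25 mm below the chest's top). Own axes parallel to the chest's. It can be pinched from above, fingers before and behind the bar.
- tool_block: Fixed wooden block, 70 (x) by 180 (y) by 70 mm high, with three square upright holes 18 mm wide and 60 mm deep (floor 10 mm above the bench), chamfered 3 mm at the mouth, in a row along its own y. Origin: centre of its underside. The dowel stands in one of the holes and the punch in another; the third is free.
- tool_block_hole0 (a point): Centre of the mouth of the block's hole at own y = -55 mm, 70 mm above the bench.
- tool_block_hole1 (a point): Centre of the mouth of the block's middle hole, 70 mm above the bench.
- tool_block_hole2 (a point): Centre of the mouth of the block's hole at own y = +55 mm, 70 mm above the bench.
- dowel: Loose plain light-wood dowel, round, 12 mm in diameter, 150 mm long, about 30 g, standing upright in a hole of the tool block with 90 mm showing above the block. Origin: centre of its lower end; own z runs along it, upwards.
- punch: Loose dark steel punch, 12 mm shank with a 22 mm thick upper part, 115 mm long in all, standing in another hole of the tool block with 55 mm showing. Not to be used. Origin: centre of its lower end.
- screw_jar: Loose glass jar with a steel cap, 70 mm in diameter, 85 mm high, on the bench to the right. Origin: centre of its underside. To be left alone.
- grease_tin: Loose metal tin, 80 mm in diameter, 60 mm high, on the bench to the left. Origin: centre of its underside. To be left alone.
- tape_roll: Loose grey roll core lying flat, 100 mm outside diameter, 25 mm high, on the bench to the right. Origin: centre of its underside. To be left alone.
There are look-alikes about, which are no part of the job. What is shaped like the tool_block but pink or red is not meant.

How it is judged:
On the way, in this order (a step that is already met when the one before it is completed fails the run):
1. the dowel, through the release hole, pushes the spring latch down far enough to free the drawer (value of joint latch above 0.01 m and horizontal distance between dowel and release_hole below 0.008 m and z of dowel in the frame of release_hole below -0.022 m), for 0.05 s.
2. the dowel stands in the tool block again (angle between dowel's own z axis and vertical below 0.3 rad and z of dowel in the frame of tool_block below 0.02 m and x of dowel in the frame of tool_block between -0.02 and 0.02 m and y of dowel in the frame of tool_block between -0.08 and 0.08 m), for 0.2 s.
3. the drawer is pulled fully out (value of joint drawer above 0.088 m), for 0.2 s.
At the end, for the whole second after the job is handed in: The drawer is out by more than 88 mm of its 100 mm and at rest, the latch has come back up (under 3 mm), and the dowel stands at rest in any hole of the tool block: its lower end less than 20 mm above the bench (on the hole's floor) and within the block, leaning less than 0.3 rad (all of step 2 and value of joint drawer above 0.088 m and value of joint latch below 0.003 m and linear speed of dowel below 0.02 m/s and velocity of joint drawer between -0.01 and 0.01 m/s); the robot touches nothing.
It fails at once if the screw jar is displaced by more than 30 mm (distance of screw_jar from where it was at the start of the episode above 0.03 m).
It fails at once if the grease tin is displaced by more than 30 mm (distance of grease_tin from where it was at the start of the episode above 0.03 m).
It fails at once if the tape roll is displaced by more than 30 mm (distance of tape_roll from where it was at the start of the episode above 0.03 m).
It fails at once if the punch is taken out of its hole or moved by more than 30 mm (distance of punch from where it was at the start of the episode above 0.03 m).
It also fails if it takes over 58 s, if anything falls off the work surface, if the arm or the gripper's body presses on something with over 40 N, if the wrist force passes 120 N, or if a joint passes its speed limit or range.

## Working session

There is one attempt and no reset: what is moved stays moved. The work goes in short steps, Python scripts to look and compute and a shell command to move; the robot and the scene stay as the last step left them, time stands still between calls to the robot, and variables do not carry over. Pictures are saved under pics/ and viewed, and the job is handed in when it is done.

```bash
ls; mkdir -p pics
cat > h.py <<'E'
import numpy as np, cv2
from station import manip, viewer, workorder
from scipy.spatial.transform import Rotation as R
def snap(n,f):
    s=viewer.snapshot(n); cv2.imwrite('pics/'+f+'.png',cv2.cvtColor(s['img'],cv2.COLOR_RGB2BGR))
    np.savez('/tmp/'+f+'.npz',**s); return s
def load(f): 
    d=np.load('/tmp/'+f+'.npz'); return {k:d[k] for k in d}
def rot(s):
    a=np.array(s['attitude'],float)
    return a if a.shape==(3,3) else R.from_quat(a).as_matrix()
def ray(s,u,v,z):
    d=rot(s)@np.array([(u-s['cx'])/s['fx'],(v-s['cy'])/s['fy'],1.]); o=np.array(s['origin'])
    return o+d*(z-o[2])/d[2]
def cloud(s):
    v,u=np.mgrid[:420,:560]; z=s['range_z']
    p=np.stack([(u-s['cx'])/s['fx']*z,(v-s['cy'])/s['fy']*z,z],-1)
    return p@rot(s).T+np.array(s['origin'])
def proj(s,p):
    c=rot(s).T@(np.array(p)-np.array(s['origin'])); return c[0]/c[2]*s['fx']+s['cx'],c[1]/c[2]*s['fy']+s['cy']
E
python3 - <<'E'
from h import *
for n in ('scene','top','wrist'):
    s=snap(n,n+'0'); print(n,s['origin'],s['attitude'],s['fx'],s['cx'],s['cy'])
print(manip.sense())
E
```

```text
pics
scene [1.41061153 0.60880809 0.78841808] [ 0.41796014  0.77229127 -0.41679684 -0.23485296] 469.01770417094804 282.53583458668675 209.1084308479855
top [0.42214748 0.02328744 1.49707149] [-0.70619745  0.7074075  -0.01134763  0.02703744] 490.804572017368 271.7080769959347 208.19383286949645
wrist [ 0.35164375 -0.52192752  0.37254601] [ 0.84147484 -0.51756492 -0.0818057   0.13173637] 378.2198827649444 281.72415111862085 213.18105532560335
{'t': 0.15, 'q': array([-1.28149378e+00,  5.28261522e-01,  1.43363674e+00, -2.08209301e-05,
        1.18138902e+00, -1.78473438e-01]), 'qd': array([ 0.00027161, -0.00321456, -0.00302478, -0.00108016, -0.00084577,
        0.00011356]), 'tau': array([ 1.20803110e-03, -4.42741084e+01, -1.78276420e+01, -2.22253543e-04,
        5.61887471e-03,  5.19406598e-06]), 'tcp_pos': array([ 0.28169978, -0.55733424,  0.25554376]), 'tool_rot': array([-0.68781327, -0.16448057,  0.68789323, -0.16328488]), 'force': array([ 0.12570789,  0.18666588, -0.40514131]), 'ft_torque': array([-0.00508265,  0.00131888, -0.00429332]), 'finger_gap': 1.0006992249869526}
```

View pics/top0.png

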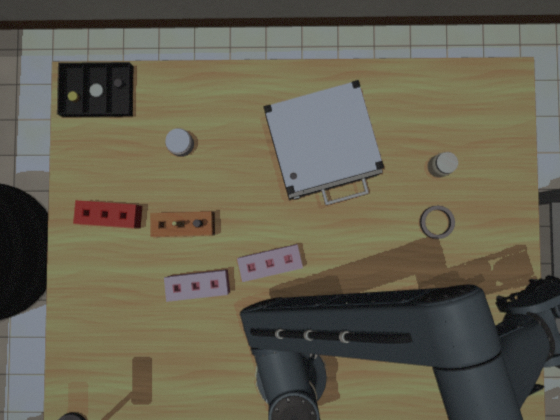

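View pics/scene0.png

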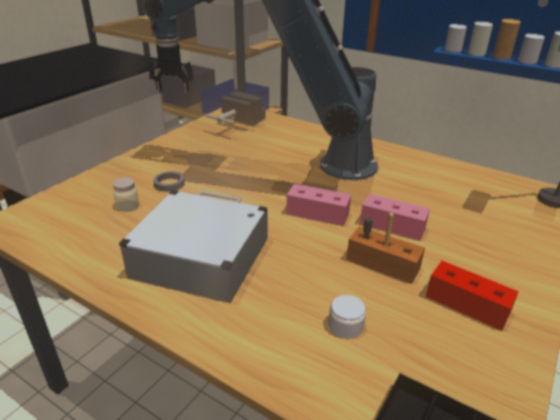

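The top view shows the brown tool block around (182,223), the chest around (323,140) with its release hole at about (293,176), and the handle at (346,192). Next I'll zoom in.

Run:
```python
from h import *
a=cv2.imread('pics/top0.png'); b=cv2.imread('pics/scene0.png')
c=cv2.resize(a[195:250,135:235],(800,440),interpolation=cv2.INTER_CUBIC); cv2.imwrite('pics/z1.png',c)
c=cv2.resize(a[75:215,255:395],(600,600),interpolation=cv2.INTER_CUBIC); cv2.imwrite('pics/z2.png',c)
c=cv2.resize(b[195:285,335:435],(660,594),interpolation=cv2.INTER_CUBIC); cv2.imwrite('pics/z3.png',c)
```

```text
(no output)
```

View pics/z1.png

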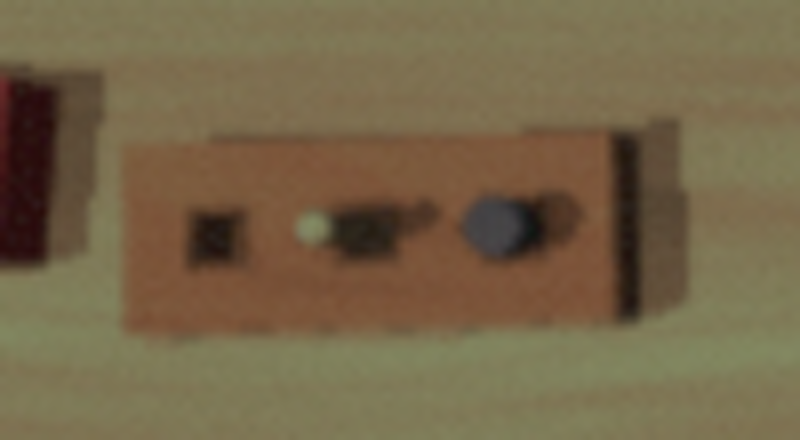

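View pics/z2.png

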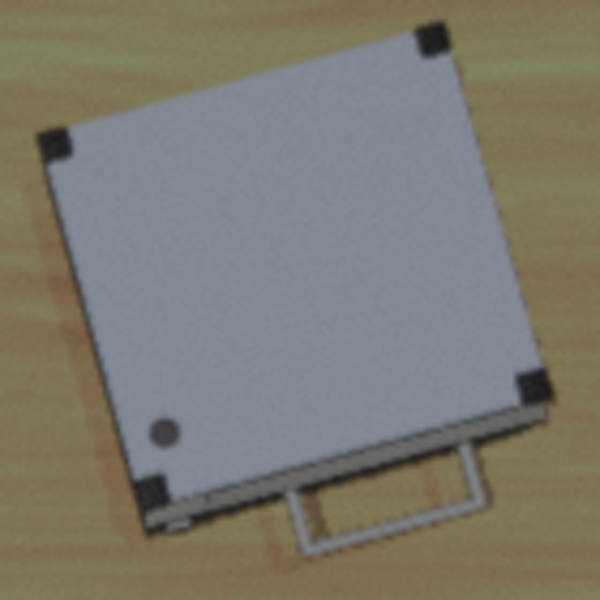

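View pics/z3.png

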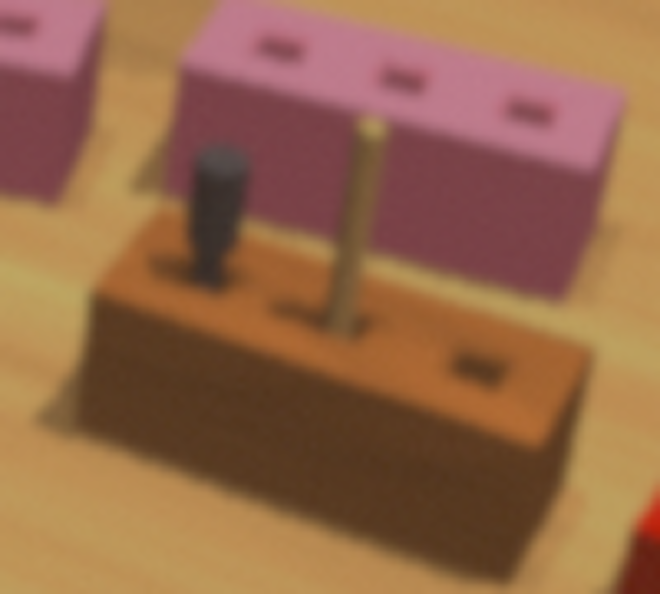

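In the block, the dowel stands in the middle hole (top end near (174,223)), the punch in the right hole, and the left hole near (162,225) is free. Now I'll measure these.

Run:
```python
from h import *
for f in ('top0','scene0'):
    s=load(f); hsv=cv2.cvtColor(s['img'],cv2.COLOR_RGB2HSV); P=cloud(s)
    # chest top by height + low sat
    x,y,z=P[...,0],P[...,1],P[...,2]
    m=((z>.1)&(z<.12)&(x>.4)&(x<.95)&(y>-.3)&(y<.25)).astype(np.uint8)
    n,l,st,_=cv2.connectedComponentsWithStats(m); k=1+st[1:,4].argmax(); m=(l==k).astype(np.uint8)
    c=max(cv2.findContours(m,0,1)[0],key=cv2.contourArea)
    w=np.array([ray(s,u,v,.11)[:2] for u,v in c[:,0]]).astype(np.float32)
    print(f,'chest',st[k],cv2.minAreaRect(w), np.median(z[m>0]))
    # block
    m=((z>.06)&(z<.078)&(hsv[...,0]<16)&(hsv[...,1]>90)&(x>.3)&(x<.6)&(y>.15)&(y<.5)).astype(np.uint8)
    n,l,st,_=cv2.connectedComponentsWithStats(m)
    for k in range(1,n):
        if st[k,4]>100:
            mk=(l==k).astype(np.uint8)
            c=max(cv2.findContours(mk,0,1)[0],key=cv2.contourArea)
            w=np.array([ray(s,u,v,.07)[:2] for u,v in c[:,0]]).astype(np.float32)
            print(f,'blk',st[k],cv2.minAreaRect(w),hsv[mk>0].mean(0))
s=load('top0')
z1=lambda u,v:(135+(u+.5)/8-.5,195+(v+.5)/8-.5)
z2=lambda u,v:(255+(u+.5)*140/600-.5,75+(v+.5)*140/600-.5)
print('free hole',ray(s,*z1(215,238),.07)); print('dowel top',ray(s,*z1(314,228),.16)); print('mid hole R edge/punch top',ray(s,*z1(492,227),.125))
print('rel hole',ray(s,*z2(165,433),.11))
print('corners',[ray(s,*z2(*p),.11)[:2] for p in((37,133),(443,22),(552,398),(147,512))])
print('handle',[ray(s,*z2(*p),.085)[:2] for p in((308,550),(488,502),(398,525))])
s=load('scene0'); z3=lambda u,v:(335+(u+.5)/6.6-.5,195+(v+.5)/6.6-.5)
print('S free',ray(s,*z3(480,367),.07),'dowel top',ray(s,*z3(372,127),.16),'dowel at mouth',ray(s,*z3(342,325),.07))
print('S corners blk',[ray(s,*z3(*p),.07)[:2] for p in((93,290),(540,445),(590,350),(165,210))])
```

```text
top0 chest [ 263   80  121  118 9144] ((0.6955975294113159, -0.093035027384758), (0.275348961353302, 0.28390762209892273), 15.331934928894043) 0.10923572372142254
top0 blk [120 204  17  25 318] ((0.47896748781204224, 0.4779348373413086), (0.046722184866666794, 0.06968557834625244), 84.76921081542969) [  1.59748428 154.75786164 116.6918239 ]
top0 blk [ 150  212   62   25 1270] ((0.45481038093566895, 0.3208450376987457), (0.06893237680196762, 0.17943215370178223), 1.9023363590240479) [ 12.64488189 133.30708661 117.78976378]
scene0 chest [ 119  190  149   81 7119] ((0.7063079476356506, -0.08960379660129547), (0.27670350670814514, 0.2881876826286316), 15.344149589538574) 0.10977895934522397
scene0 blk [ 350  227   75   39 1262] ((0.46332183480262756, 0.3227316439151764), (0.08298754692077637, 0.1818755716085434), 1.3492697477340698) [ 13.10697306 171.97543582 143.82884311]
scene0 blk [430 261  27  25 397] ((0.48675236105918884, 0.4779588580131531), (0.08426970988512039, 0.04439914599061012), 0.33693641424179077) [  4.40554156 225.64231738 170.46095718]
free hole [0.45332068 0.37727174 0.07      ]
dowel top [0.45472047 0.32094185 0.16      ]
mid hole R edge/punch top [0.45582076 0.26602291 0.125     ]
rel hole [ 0.58993751 -0.00684476  0.11      ]
corners [array([0.7918047, 0.0779489]), array([ 0.86494707, -0.1932158 ]), array([ 0.61219175, -0.26223365]), array([0.53749172, 0.00522831])]
handle [array([ 0.51366847, -0.1030239 ]), array([ 0.54562224, -0.22371886]), array([ 0.53032342, -0.16339777])]
S free [0.45331438 0.37744238 0.07      ] dowel top [0.45596773 0.32184297 0.16      ] dowel at mouth [0.45767297 0.32356958 0.07      ]
S corners blk [array([0.49076048, 0.23339683]), array([0.48589045, 0.41226241]), array([0.41958004, 0.40891043]), array([0.42479304, 0.23366656])]
```

Run:
```python
from h import *
st=manip.sense(); M=R.from_quat(st['tool_rot']).as_matrix(); print(M.round(3), np.arctan2(M[1,1],M[0,1]))
s=load('top0'); P=cloud(s)
# refine hole: dark blob in chest top
g=cv2.cvtColor(s['img'],cv2.COLOR_RGB2GRAY)
sub=g[165:188,283:303].astype(float); m=sub<sub.max()*.75
n,l,stt,c=cv2.connectedComponentsWithStats(m.astype(np.uint8)); print(stt,c)
for k in range(1,n): print(stt[k,4],ray(s,c[k][0]+283,c[k][1]+165,.11))
s=load('scene0')
cv2.imwrite('pics/z4.png',cv2.resize(cv2.cvtColor(s['img'],cv2.COLOR_RGB2BGR)[180:300,110:280],(790,558),interpolation=cv2.INTER_CUBIC))
print(proj(s,[.59,-.007,.11]))
```

```text
[[-0.001  0.451 -0.893]
 [ 0.002 -0.893 -0.451]
 [-1.    -0.002 -0.   ]] -1.1030121898682117
[[  0   0  20  23 382]
 [  7   8   7   7  39]
 [  0  11  11  12  39]] [[10.07068063 10.20680628]
 [10.         10.58974359]
 [ 3.41025641 19.17948718]]
39 [ 0.59011068 -0.00651444  0.11      ]
39 [0.56569163 0.01224945 0.11      ]
(np.float64(250.25337804433752), np.float64(214.50685559045277))
```

View pics/z4.png

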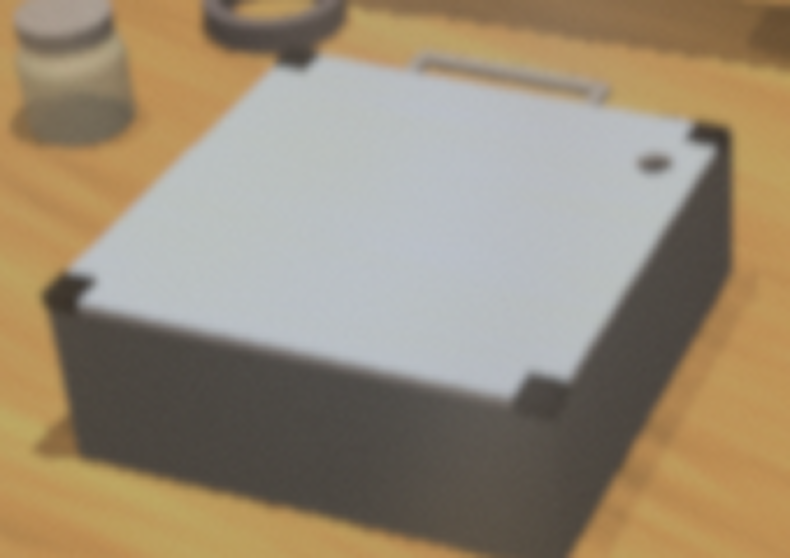

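Both views agree: the release hole is at (0.590, -0.0067), the dowel at (0.455, 0.321), the free hole at (0.453, 0.377), and the chest yaw is about 15.3°. I'll swing over on an arc at safe height.

```bash
python3 -m crank '[1,53,36,0,0.07, 1,103,72,0,0.14, 1,147,116,0,0.21, 1,185,165,0,0.28, 1,217,217,0,0.35, 1,245,270,0,0.42, 1,268,325,0,0.49, 1,286,382,0,0.56, 1,300,440,0,0.63, 1,306,499,0,0.70]'
```

```text
t: 1.4
tcp_pos: [0.5884, -0.0569, 0.256]
tool_rot: [0.59, 0.39, -0.589, 0.391]
force: [0.3, 0.1, -0.3]
finger_gap: 1.001
```

```bash
python3 -m crank '[1,-1,59,0,0.06, 1,-8,117,0,0.12, 1,-21,174,0,0.19, 1,-38,229,0,0.25, 1,-63,281,0,0.31, 1,-91,331,0,0.37, 1,-133,380,0,0.436, 1,-133,380,0,0.436, 1,-133,380,0,0.436]' 30
python3 - <<'E'
from h import *
st=manip.sense(); M=R.from_quat(st['tool_rot']).as_matrix(); print(st['tcp_pos'],np.arctan2(M[1,1],M[0,1]),st['q'])
s=snap('wrist','w1'); snap('top','t1')
print(proj(s,[.455,.321,.16]), proj(s,[.455,.321,.07]))
E
```

```text
t: 2.52
tcp_pos: [0.4549, 0.3212, 0.2562]
tool_rot: [0.491, 0.508, -0.491, 0.509]
force: [-0.1, 0.5, 0.4]
finger_gap: 1.001
[0.45489413 0.3212359  0.25624856] 0.03392597616244448 [ 4.14499657e-01  4.35903371e-01  1.60537539e+00 -6.91467155e-04
  1.10010962e+00  3.80887301e-01]
(np.float64(282.1226435674151), np.float64(229.06021898579718)) (np.float64(281.9376613191187), np.float64(191.2401821384208))
```

View pics/w1.png

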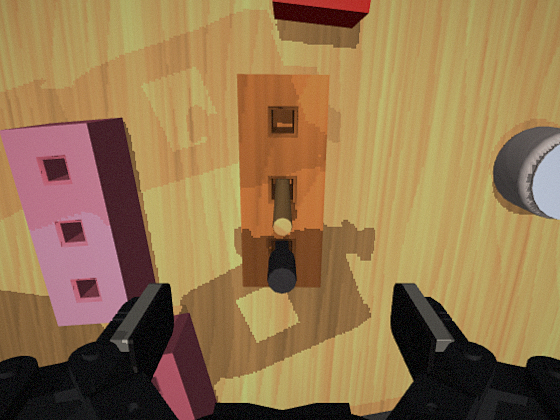

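The wrist view shows the dowel top at (283,227), against a prediction of (282,229), and the free hole at (283,121). The jaws straddle the dowel across x, so I'll descend and grip.

```bash
python3 -m crank '[1,0,0,-55,0, 1,0,0,-100,0, 1,0,0,-135,0, 1,0,0,-135,0, 0,0,0,-135,0, 0,0,0,-135,0, 0,0,0,-135,0, 0,0,0,-135,0, 0,0,0,-135,0, 0,0,0,-135,0]' 60
python3 - <<'E'
from h import *
s=snap('wrist','w2'); f=load('w1'); 
p=ray(f,283,121,.07); print(p, ray(f,283,227,.16))
print(manip.sense()['tcp_pos'])
E
```

```text
t: 3.88
tcp_pos: [0.4552, 0.3215, 0.1222]
tool_rot: [0.492, 0.508, -0.491, 0.508]
force: [-0.3, 0.1, 6.4]
finger_gap: 0.124
[0.45390532 0.37760774 0.07      ] [0.45548103 0.3223336  0.16      ]
[0.45519617 0.32147788 0.12223823]
```

View pics/w2.png

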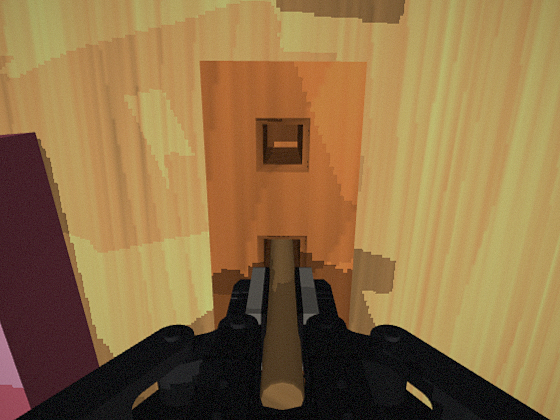

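The dowel is gripped at 0.124 opening (about 11 mm) and looks upright in the wrist view. Next I'll lift it and check the tip.

```bash
python3 -m crank '[0,0,0,30,0, 0,0,0,70,0, 0,0,0,120,0, 0,0,0,150,0, 0,0,0,150,0, 0,0,0,150,0]'
python3 - <<'E'
from h import *
for n in ('wrist','scene'):
    s=snap(n,n[0]+'3')
    T=manip.sense()['tcp_pos']; print(T, proj(s,[T[0],T[1],T[2]-.112]),proj(s,[T[0],T[1],T[2]+.038]))
b=cv2.imread('pics/s3.png'); cv2.imwrite('pics/s3z.png',cv2.resize(b[120:270,320:470],(600,600),interpolation=cv2.INTER_CUBIC))
E
```

```text
t: 4.68
tcp_pos: [0.4539, 0.3208, 0.2701]
tool_rot: [0.491, 0.509, -0.492, 0.508]
force: [-0.4, -0.5, -0.8]
finger_gap: 0.119
[0.45374687 0.32071598 0.26959118] (np.float64(282.147767318455), np.float64(219.9628273803034)) (np.float64(281.59474975299565), np.float64(404.5126679829811))
[0.4537796  0.32070822 0.26942113] (np.float64(390.6910780081729), np.float64(214.14543368698486)) (np.float64(399.85389682352775), np.float64(159.3017826816401))
```

View pics/w3.png

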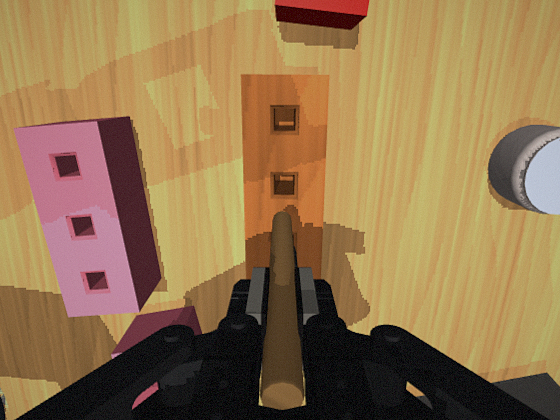

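View pics/s3z.png

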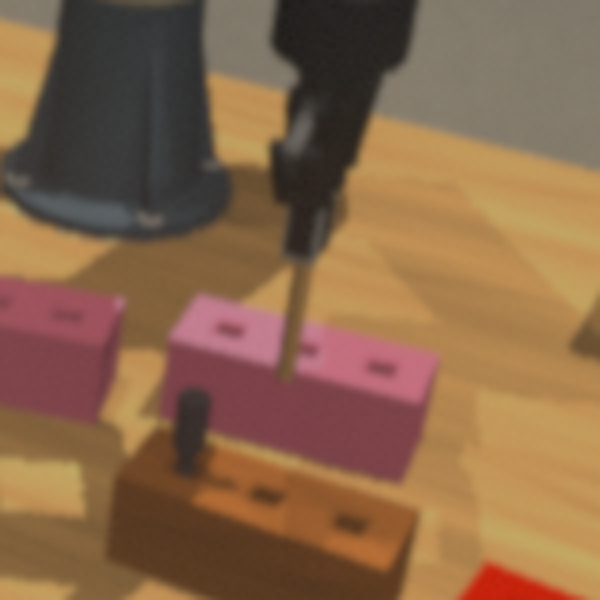

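The scene view puts the tip at (391.5,214.4), against a predicted (390.7,214.1). The dowel is straight in the jaws. I'll carry it over the release hole.

```bash
python3 -m crank '[0,20,-50,0,0, 0,43,-105,0,0, 0,66,-160,0,0, 0,89,-215,0,0, 0,112,-270,0,0, 0,128,-308,0,0, 0,136,-328,0,0, 0,136,-328,-20,0, 0,136,-328,-30,0, 0,136,-328,-30,0]'
python3 - <<'E'
from h import *
T=manip.sense()['tcp_pos']
s=snap('wrist','w4'); print(T, manip.sense()['force'],proj(s,[T[0],T[1],T[2]-.112]),proj(s,[.59,-.0067,.11]))
s=snap('scene','s4'); print(proj(s,[T[0],T[1],T[2]-.112]),proj(s,[.59,-.0067,.11]))
b=cv2.imread('pics/s4.png'); cv2.imwrite('pics/s4z.png',cv2.resize(b[150:250,200:300],(600,600),interpolation=cv2.INTER_CUBIC))
b=cv2.imread('pics/w4.png'); cv2.imwrite('pics/w4z.png',cv2.resize(b[140:280,210:350],(600,600),interpolation=cv2.INTER_CUBIC))
E
```

```text
t: 6.02
tcp_pos: [0.5897, -0.0057, 0.24]
tool_rot: [0.491, 0.51, -0.492, 0.507]
force: [-0.1, -0.6, 0.8]
finger_gap: 0.125
[ 0.58972247 -0.00573563  0.23996236] [ 0.39293044 -0.11321394  0.7098001 ] (np.float64(282.63460950338145), np.float64(220.3943203999323)) (np.float64(283.0137843128449), np.float64(213.24678548293588))
(np.float64(250.5522920562928), np.float64(208.83528723149038)) (np.float64(250.3463367256829), np.float64(214.54221678843567))
```

View pics/w4z.png

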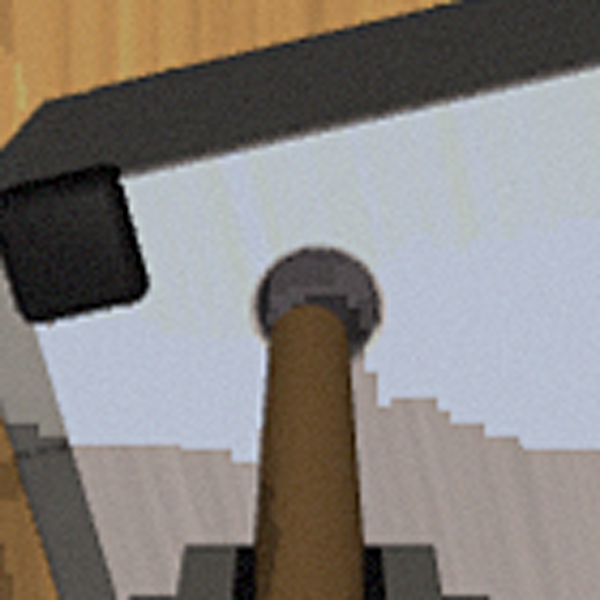

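View pics/s4z.png

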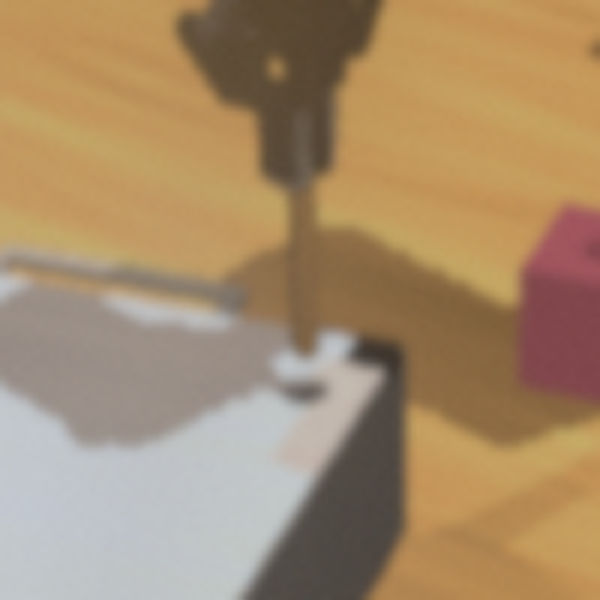

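The wrist view puts the hole centre near (284.4,211.2), with the tip 1–1.5 mm to its left. I'll correct +1 mm in x and go down to just above the latch.

```bash
python3 -m crank '[0,1,0,-5,0, 0,1,0,-15,0, 0,1,0,-24,0, 0,1,0,-28,0, 0,1,0,-28,0]'
python3 - <<'E'
from h import *
T=manip.sense(); print(T['tcp_pos'],T['force'])
s=snap('wrist','w5'); b=cv2.imread('pics/w5.png'); cv2.imwrite('pics/w5z.png',cv2.resize(b[140:280,210:350],(600,600),interpolation=cv2.INTER_CUBIC))
E
```

```text
t: 6.75
tcp_pos: [0.5916, -0.0068, 0.2127]
tool_rot: [0.491, 0.509, -0.492, 0.508]
force: [0.1, 0.2, -0.8]
finger_gap: 0.124
[ 0.59158914 -0.00680463  0.2127421 ] [ 0.12068926  0.22481458 -0.81479487]
```

View pics/w5z.png

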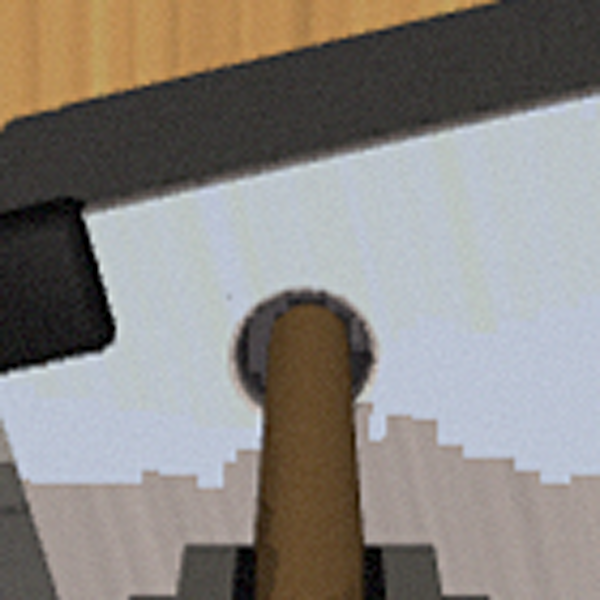

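The tip is inside the hole and centred within about 1 mm (hole at column 304, dowel at column 310). Pressing now.

```bash
python3 -m crank '[0,0,0,-5,0, 0,0,0,-10,0, 0,0,0,-14,0, 0,0,0,-14,0]'; python3 -m crank '[0,0,0,-3,0, 0,0,0,-6,0, 0,0,0,-6,0, 0,0,0,-6,0]'
python3 - <<'E'
from h import *
T=manip.sense(); print(T['tcp_pos'],T['force'])
s=snap('top','t6'); snap('wrist','w6'); b=cv2.imread('pics/t6.png'); cv2.imwrite('pics/t6z.png',cv2.resize(b[75:235,255:415],(600,600),interpolation=cv2.INTER_CUBIC))
E
```

```text
t: 7.3
tcp_pos: [0.5922, -0.0069, 0.2]
tool_rot: [0.492, 0.508, -0.491, 0.509]
force: [-1.7, 0.1, 4.3]
finger_gap: 0.121
t: 7.8
tcp_pos: [0.5923, -0.0069, 0.1946]
tool_rot: [0.492, 0.508, -0.491, 0.509]
force: [-0.9, 0.5, 7.0]
finger_gap: 0.125
[ 0.59234395 -0.00688722  0.19460375] [-0.94008388  0.5133463   7.01936508]
```

View pics/t6z.png

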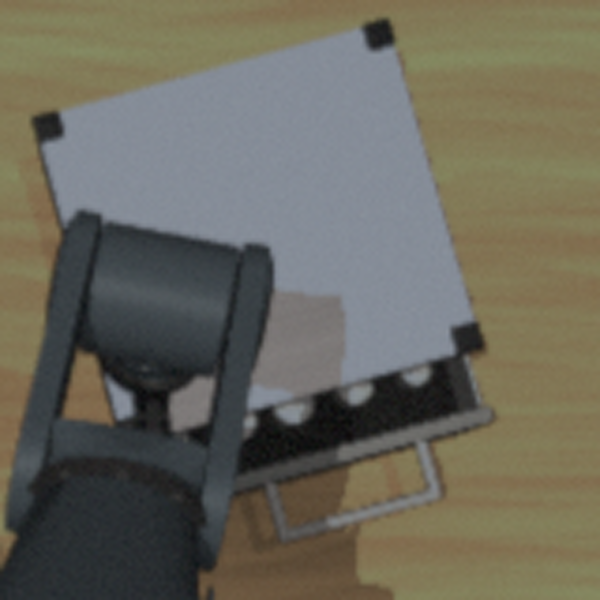

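View pics/w6.png

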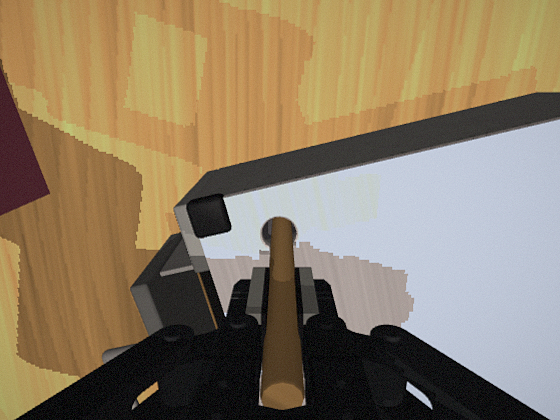

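The drawer has sprung ajar. I'll press 3 mm deeper to leave no doubt, then withdraw.

```bash
python3 -m crank '[0,0,0,-3,0, 0,0,0,-3,0, 0,0,0,-3,0]'; python3 -m crank '[0,0,0,10,0, 0,0,0,30,0, 0,0,0,60,0, 0,0,0,80,0, 0,0,0,80,0]'
python3 - <<'E'
from h import *
s=snap('wrist','w7'); T=manip.sense()['tcp_pos'];print(T,manip.sense()['force'],proj(s,[T[0],T[1],T[2]-.112]),proj(s,[T[0],T[1],T[2]+.038]))
E
```

```text
t: 8.28
tcp_pos: [0.5924, -0.0069, 0.1918]
tool_rot: [0.492, 0.508, -0.491, 0.509]
force: [-1.8, 0.6, 8.7]
finger_gap: 0.125
t: 8.9
tcp_pos: [0.5927, -0.007, 0.2716]
tool_rot: [0.492, 0.507, -0.491, 0.509]
force: [0.1, -0.3, -0.9]
finger_gap: 0.121
[ 0.59186715 -0.00683547  0.2702991 ] [ 0.42274546 -0.0610978  -0.12536333] (np.float64(280.000402865833), np.float64(219.1730982834897)) (np.float64(279.7744388984725), np.float64(401.25773671107515))
```

View pics/w7.png

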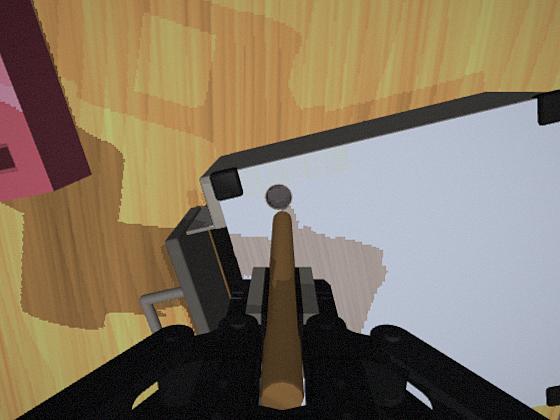

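The drawer stays ajar and the dowel hasn't moved in the grip. I'll carry it to above the free left hole.

```bash
python3 -m crank '[0,-18,50,0,0, 0,-38,106,0,0, 0,-58,162,0,0, 0,-78,218,0,0, 0,-98,274,0,0, 0,-118,330,0,0, 0,-132,366,0,0, 0,-138,384,-20,0, 0,-138,384,-60,0, 0,-138,384,-70,0]'; python3 -m crank '[0,0,0,0,0, 0,0,0,0,0]';  python3 - <<'E'
from h import *
s=snap('wrist','w8'); T=manip.sense()['tcp_pos'];print(T,manip.sense()['force'],proj(s,[T[0],T[1],T[2]-.112]),proj(s,[.4536,.3775,.07]))
b=cv2.imread('pics/w8.png'); cv2.imwrite('pics/w8z.png',cv2.resize(b[140:280,210:350],(600,600),interpolation=cv2.INTER_CUBIC))
E
```

```text
t: 10.2
tcp_pos: [0.4516, 0.3752, 0.1958]
tool_rot: [0.489, 0.509, -0.495, 0.507]
force: [0.0, -0.2, 0.3]
finger_gap: 0.123
t: 10.45
tcp_pos: [0.455, 0.3769, 0.2011]
tool_rot: [0.493, 0.508, -0.491, 0.508]
force: [0.5, -0.2, -0.3]
finger_gap: 0.121
[0.45499344 0.37713868 0.20149322] [ 0.1674713  -0.30701445  0.15101219] (np.float64(281.7596448609505), np.float64(220.28235937382703)) (np.float64(279.6933534702574), np.float64(210.53745158080827))
```

View pics/w8z.png

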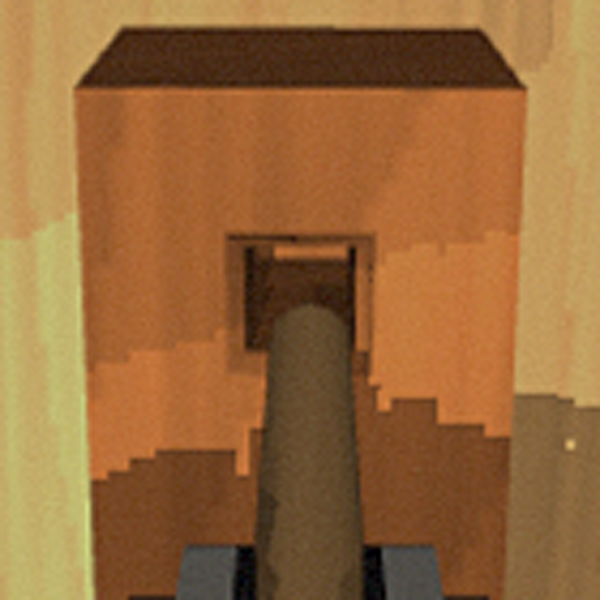

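The hole centre in the wrist view is at (280.0,210.7), matching its prediction of (279.7,210.5). The tip is about 1.3 mm too far in +x, so I'll correct that and insert.

```bash
python3 -m crank '[0,-1.3,0,-5,0, 0,-1.3,0,-20,0, 0,-1.3,0,-40,0, 0,-1.3,0,-60,0, 0,-1.3,0,-60,0]'; python3 -m crank '[0,0,0,-8,0, 0,0,0,-14,0, 0,0,0,-17,0, 0,0,0,-17,0]'
```

```text
t: 11.12
tcp_pos: [0.4515, 0.3765, 0.1383]
tool_rot: [0.49, 0.509, -0.493, 0.508]
force: [-0.0, -0.5, -0.6]
finger_gap: 0.119
t: 11.62
tcp_pos: [0.4525, 0.3772, 0.1233]
tool_rot: [0.492, 0.508, -0.492, 0.508]
force: [-0.3, -0.1, -0.2]
finger_gap: 0.121
```

```bash
python3 -m crank '[0,0,0,-1,0, 0.3,0,0,-1,0, 0.6,0,0,-1,0, 1,0,0,-1,0, 1,0,0,-1,0, 1,0,0,-1,0, 1,0,0,20,0, 1,0,0,60,0, 1,0,0,110,0, 1,0,0,130,0]'
python3 - <<'E'
from h import *
s=snap('wrist','w9'); print(manip.sense()['tcp_pos'],manip.sense()['force'])
snap('scene','s9'); b=cv2.imread('pics/s9.png'); cv2.imwrite('pics/s9z.png',cv2.resize(b[150:290,320:460],(600,600),interpolation=cv2.INTER_CUBIC))
E
```

```text
t: 12.88
tcp_pos: [0.4537, 0.3779, 0.2566]
tool_rot: [0.494, 0.508, -0.49, 0.509]
force: [0.3, 1.3, -0.2]
finger_gap: 1.003
[0.45442626 0.3783417  0.25832377] [0.67349346 0.85806114 1.57225556]
```

View pics/w9.png

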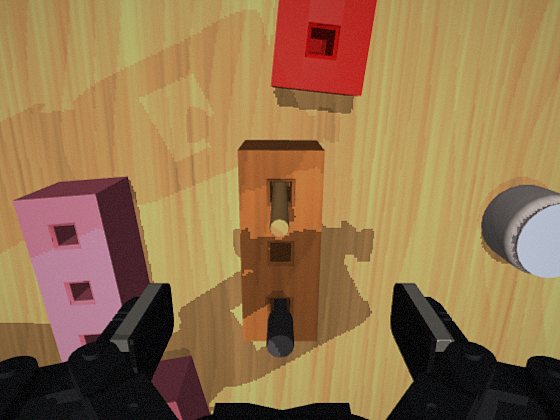

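View pics/s9z.png

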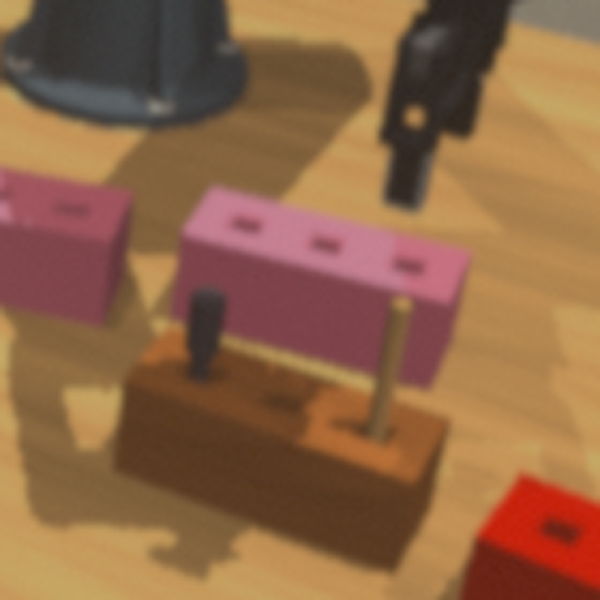

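The dowel stands upright in the left hole and the punch is untouched. Next I'll measure the handle from the earlier top view, where the bar ran from (330.5,219) to (372,206.5).

Run:
```python
from h import *
s=snap('top','t9'); b=cv2.imread('pics/t9.png'); cv2.imwrite('pics/t9z.png',cv2.resize(b[165:245,305:385],(600,600),interpolation=cv2.INTER_CUBIC))
z=lambda u,v:(255+(u+.5)*160/600-.5,75+(v+.5)*160/600-.5)
for p in((283,538),(440,493)): print(ray(s,*z(*p),.085))
```

```text
[ 0.4700537 -0.1130734  0.085    ]
[ 0.50427804 -0.23318742  0.085     ]
```

View pics/t9z.png

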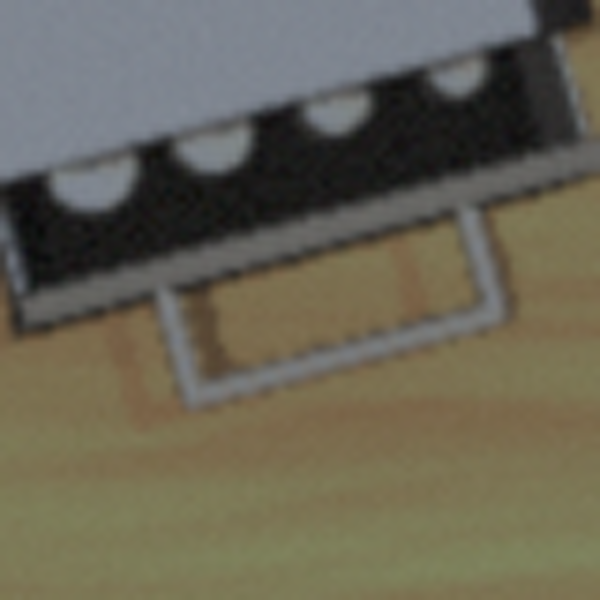

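```bash
python3 -m crank '[1,3,-50,0,0.02, 1,7,-108,0,0.05, 1,11,-166,0,0.08, 1,15,-224,0,0.11, 1,19,-282,0,0.14, 1,23,-340,0,0.17, 1,27,-398,0,0.20, 1,30,-456,0,0.22, 1,33,-514,0,0.234, 1,34,-550,0,0.234]'; python3 -m crank '[0.5,34,0,0,0,0.5,0,0,0,0]'
python3 - <<'E'
from h import *
st=manip.sense(); M=R.from_quat(st['tool_rot']).as_matrix(); print(st['tcp_pos'],np.arctan2(M[1,1],M[0,1]),st['force'])
s=snap('wrist','w10'); print(proj(s,[.487,-.173,.085]))
print([proj(s,p) for p in ([ 0.470, -0.1131,  0.085],[.5043,-.2332,.085])])
E
```

```text
t: 14.28
tcp_pos: [0.4857, -0.1752, 0.2515]
tool_rot: [0.429, 0.563, -0.43, 0.561]
force: [0.1, 0.7, -0.1]
finger_gap: 1.002
t: 14.52
tcp_pos: [0.4892, -0.1746, 0.2514]
tool_rot: [0.429, 0.562, -0.429, 0.563]
force: [-0.4, -0.6, -0.1]
finger_gap: 0.601
[ 0.48924261 -0.17462873  0.2514173 ] 0.26706906172483047 [-0.3971207  -0.61174151 -0.06275315]
(np.float64(279.4616717857902), np.float64(194.723059193113))
[(np.float64(278.4856846630231), np.float64(111.69836213573494)), (np.float64(280.5727541846375), np.float64(267.96331288744824))]
```

View pics/w10.png

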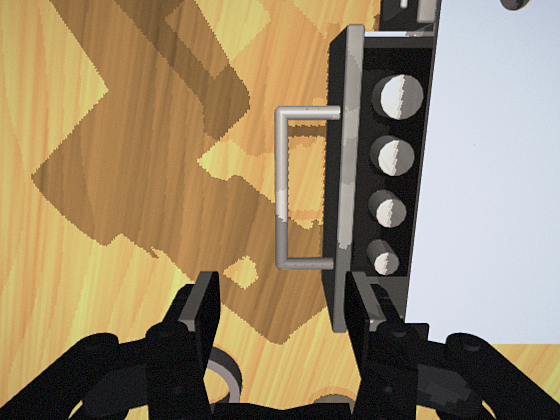

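The bar is at column 281–282 (predicted 279.5), centred between the jaws. I'll narrow the opening to 0.35 and go down in two stages.

```bash
python3 -m crank '[0.35,1,0,0,0, 0.35,1,0,-40,0, 0.35,1,0,-80,0, 0.35,1,0,-105,0, 0.35,1,0,-105,0, 0.35,1,0,-105,0]'
python3 - <<'E'
from h import *
st=manip.sense(); print(st['tcp_pos'],st['force'])
s=snap('wrist','w11'); print(proj(s,[.488,-.173,.085]))
E
```

```text
t: 15.32
tcp_pos: [0.4884, -0.1731, 0.1487]
tool_rot: [0.429, 0.562, -0.429, 0.563]
force: [0.4, 0.2, -0.0]
finger_gap: 0.349
[ 0.48836515 -0.17306955  0.14871538] [ 0.37636989  0.17294658 -0.0459672 ]
(np.float64(281.3628750230442), np.float64(250.17999857552272))
```

View pics/w11.png

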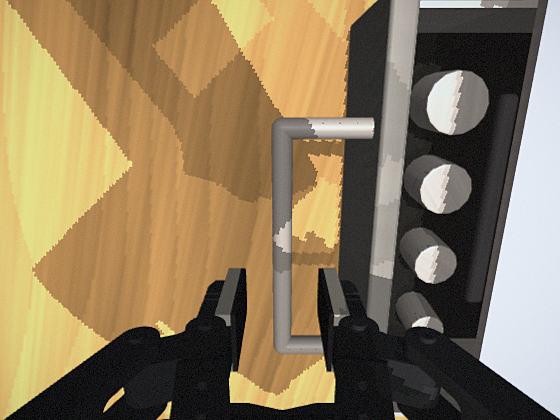

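```bash
python3 -m crank '[0.35,0,0,-20,0, 0.35,0,0,-35,0, 0.35,0,0,-50,0, 0.35,0,0,-56,0, 0.35,0,0,-56,0]'; python3 -m crank '[0,0,0,0,0, 0,0,0,0,0, 0,0,0,0,0, 0,0,0,0,0, 0,0,0,0,0]' 50
```

```text
t: 16.0
tcp_pos: [0.4874, -0.1727, 0.0919]
tool_rot: [0.429, 0.562, -0.429, 0.562]
force: [-0.8, -0.0, -0.3]
finger_gap: 0.347
t: 16.62
tcp_pos: [0.4879, -0.173, 0.0927]
tool_rot: [0.429, 0.562, -0.429, 0.562]
force: [0.6, 0.0, 4.5]
finger_gap: 0.097
```

The bar is gripped and the drawer is about 43 mm out. I'll pull about 53 mm along the chest's -x.

```bash
python3 -m crank '[0,-10,-2.7,0,0, 0,-20,-5.5,0,0, 0,-30,-8.2,0,0, 0,-40,-11,0,0, 0,-46,-12.6,0,0, 0,-51,-14,0,0, 0,-51,-14,0,0]'
python3 - <<'E'
from h import *
st=manip.sense(); print(st['tcp_pos'],st['force'])
s=snap('top','t12'); b=cv2.imread('pics/t12.png'); cv2.imwrite('pics/t12z.png',cv2.resize(b[75:245,255:425],(600,600),interpolation=cv2.INTER_CUBIC))
E
```

```text
t: 17.5
tcp_pos: [0.4355, -0.1874, 0.0927]
tool_rot: [0.429, 0.562, -0.429, 0.562]
force: [-1.2, -1.0, 6.6]
finger_gap: 0.094
[ 0.43545501 -0.18736263  0.09267293] [-1.16078177 -0.96361661  6.6135873 ]
```

View pics/t12z.png

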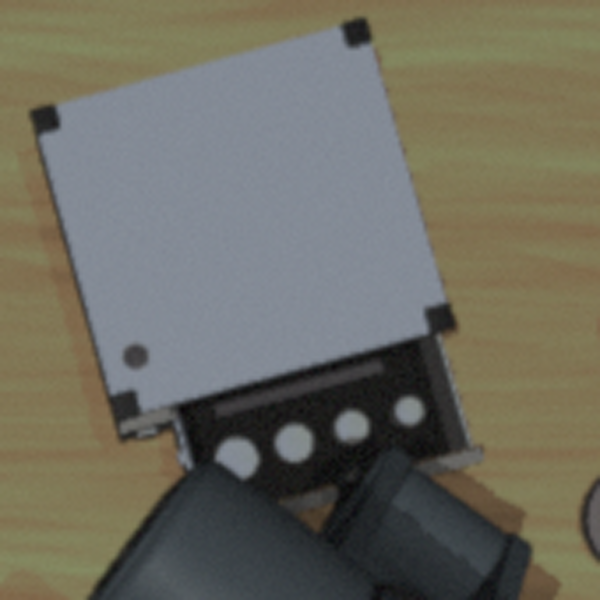

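The drawer is about 97 mm out. I'll nudge toward the stop and read the force.

```bash
python3 -m crank '[0,-2,-0.5,0,0, 0,-2,-0.5,0,0]'; python3 -m crank '[0,-2,-0.5,0,0, 0,-2,-0.5,0,0]'
```

```text
t: 17.8
tcp_pos: [0.4342, -0.1877, 0.0927]
tool_rot: [0.429, 0.562, -0.429, 0.562]
force: [0.1, 0.6, 5.8]
finger_gap: 0.093
t: 18.05
tcp_pos: [0.4341, -0.1878, 0.0927]
tool_rot: [0.43, 0.56, -0.429, 0.563]
force: [7.5, 6.9, 3.4]
finger_gap: 0.098
```

That is the hard stop: the reaction rose to 7.5 N and the TCP no longer advances. I'll unload, open and rise clear.

```bash
python3 -m crank '[0,2,0.5,0,0, 0,2,0.5,0,0, 0.2,2,0.5,0,0, 0.35,2,0.5,0,0, 0.35,2,0.5,0,0, 0.35,2,0.5,0,0, 0.35,2,0.5,20,0, 0.35,2,0.5,60,0, 0.35,2,0.5,110,0, 0.35,2,0.5,160,0]'; python3 -m crank '[0.35,-10,-50,20,0, 0.35,-20,-105,20,0, 0.35,-30,-160,20,0, 0.35,-30,-200,20,0, 0.35,-30,-200,20,0, 0.35,-30,-200,20,0]'
python3 - <<'E'
from h import *
st=manip.sense(); print(st['t'],st['tcp_pos'],st['force'],st['qd'].round(3))
s=snap('top','t13'); b=cv2.imread('pics/t13.png'); cv2.imwrite('pics/t13z.png',cv2.resize(b[75:255,130:430],(800,480),interpolation=cv2.INTER_CUBIC))
s=snap('scene','s13')
E
```

```text
t: 19.3
tcp_pos: [0.4341, -0.187, 0.2536]
tool_rot: [0.429, 0.562, -0.429, 0.562]
force: [0.4, -0.6, 0.8]
finger_gap: 0.348
t: 20.05
tcp_pos: [0.4041, -0.3863, 0.2717]
tool_rot: [0.429, 0.563, -0.429, 0.561]
force: [1.3, -0.1, -0.6]
finger_gap: 0.347
20.05 [ 0.40406757 -0.38633739  0.27172635] [ 1.2817962  -0.08627059 -0.55721333] [ 0.018 -0.011  0.015 -0.001 -0.002  0.001]
```

View pics/t13z.png

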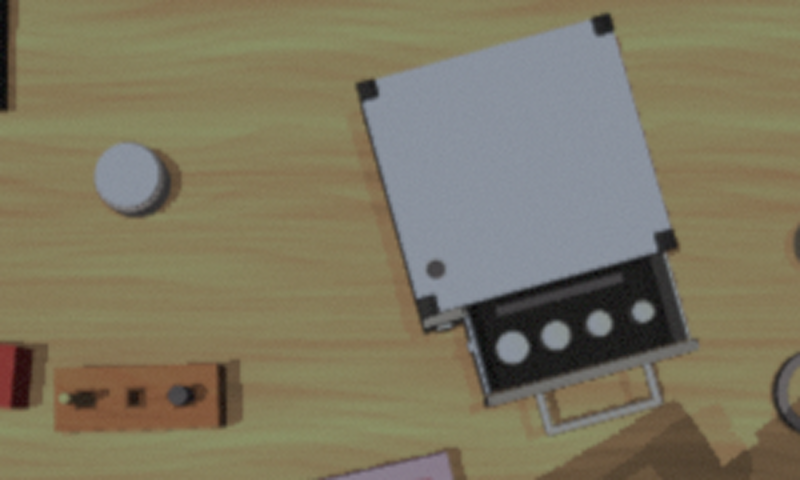

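View pics/s13.png

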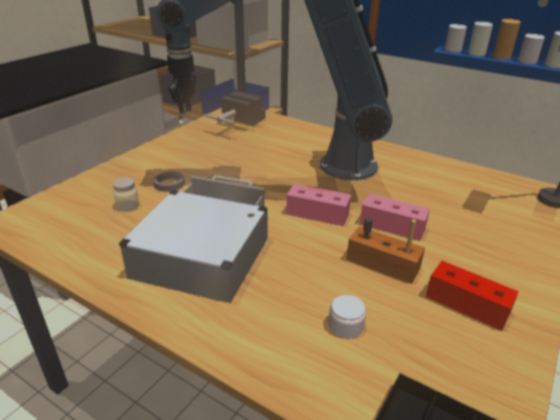

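```bash
python3 - <<'E'
from h import *
s=load('t13'); z=lambda u,v:(130+(u+.5)*.375-.5,75+(v+.5)*.375-.5)
a,b=ray(s,*z(550,430),.085),ray(s,*z(660,402),.085); c=(a+b)/2
print(a,b,'out',(c-np.array([.530,-.1634,.085]))[:2]@np.array([-.964,-.265]))
print('dowel top',ray(s,*z(64,398),.16))
E
python3 -m crank '[0.35,0,0,0,0, 0.35,0,0,0,0]'; python3 -c "
from station import workorder; print(workorder.sign_off())"
```

```text
[ 0.41890187 -0.12937114  0.085     ] [ 0.44878884 -0.24739638  0.085     ] out 0.09931377260719047
dowel top [0.45241529 0.3762964  0.16      ]
t: 20.4
tcp_pos: [0.4048, -0.3866, 0.2725]
tool_rot: [0.429, 0.562, -0.429, 0.562]
force: [0.9, -0.2, 0.4]
finger_gap: 0.351
the job is handed in; nothing more can be done
None
```

The job is done and handed in at about 20.4 s of the 58 s allowed; no verdict was reported.

I took the dowel from the middle hole and pushed the latch down through the release hole. The push met about 9 N at roughly 14 mm, and the drawer sprang about 43 mm out. I then stood the dowel in the free left-hand hole and pulled the drawer by its handle to its stop, where the reaction rose to about 7 N.

Last checks:
- **Drawer:** measured about 99 mm out in the top view.
- **Dowel:** upright in the left hole, with its top at (0.452, 0.376) against a hole centre of (0.4537, 0.3775).
- **Other things:** the punch, jar, tin and tape roll look unmoved in the pictures; I didn't measure them.
- **Robot:** clear of everything, with near-zero force readings.
- **Latch:** I couldn't read its return directly; I only know that nothing was pressing on it any more.

None of the checks failed. The few 1–2 mm disagreements between camera views were corrected before each fit.

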